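# Press a shaft pin home with a ratchet press and wind the ram back

### The arm

A 7-joint arm with a two-finger parallel gripper is mounted at the origin on the work surface. World frame = base frame: x ahead of the robot, y to its left, z up, the work surface at z = 0. Lengths are in m, angles in rad, forces in N, time in s.
With the tool pointing down it reaches from about 0.4 to 0.85 m from the base axis. Payload 10.4 kg.
Tool frame: the origin (TCP) lies between the finger pads, 19 mm behind the fingertips; this is the grasp point; z points along the fingers, y is the line along which they close (so a half turn about z gives the same grasp; the last joint's range is limited). The gripper opens to 87 mm and grips with 3 to 60 N. Pads are 19 mm wide; open, the fingers measure 117 mm over their backs; the gripper's body (75 mm by 190 mm) begins 51 mm behind the grasp point.
Start: joints at [-1.151, 0.332, -0.065, 1.46, 0.022, 1.35, -0.088], TCP at [0.268, 0.565, 0.241] pointing down, gripper open.
Joint ranges: [-2.6, 2.6], [-0.5, 2.12], [-1.47, 1.34], [0.16, 2.42], [-1.27, 4.41], [0.06, 2.06], [-2.6, 2.6]. Speed limits (rad/s): [2.22, 2.22, 2.79, 2.79, 3.14, 3.14, 3.14].

### API

Orientations are given as a unit quaternion [x, y, z, w].
In Python, from bench import r, vision gives the robot as it stands.
- The arm moves only by the tool drive_tool, never from a script. Its argument "series" is a list of rows, each a list of 2 entries, a list of its own where there are three numbers: the shift along the world's x, y, z in cm, then the turn about the world's z in degrees. A call has exactly 10 rows; each row shifts and turns the commanded pose from where the row before left it; what a row does not reach is not made up. A row lasts 1/8 s, in which the tool goes at most 62.5 mm and 10.7 degrees, less where a joint would pass 70% of its speed; a pose out of reach is approached as far as the arm can. A call with a gripper value outside its range is refused whole. "hand" is the closure, from 0 (fully open) to 1 (shut), set as the call begins (left out, the last holds). The fingers move at their own pace and stop on an object; "newtons" is the grip in N (left out, the last holds). Time passes only in rows, so rows that do not move let the fingers close, or fill a call up. It gives the time, the measured TCP pose, the force, the opening and the grip force at its end, in the units of the state.
- r.read_state(): the state, without advancing time (a new reading comes with each control period).
- vision.camera(name): name is "side" or "top"; returns a dict with "color" (384x512x3 uint8, red, green, blue), "intrinsics" (3x3 intrinsics, pixels), "R" (3x3) and "t" (3): a world point X has camera coordinates R X + t. Camera axes: x right, y down, z forward; pixel columns grow to the right and rows downward; lengths in m; the calibration is good to about 2 mm. A picture is of the moment at which its call begins. There is no depth.
- r.close_job(): hands the job in; it is judged then, once.
The state is a dict: "time": time; "joint_positions": joint angles; "joint_vel": joint speeds; "joint_torque": joint torques, N m; "ee_pos": TCP position; "eef_rot": TCP orientation; "ft_force": force on the tool from outside, world axes, zero at the start; "torque": the same for the moment, N m; "width": finger opening in m; "grip_force": force on a finger pad.
Only numpy, scipy, OpenCV 4.12 (cv2) and the standard library are available. Lean on these libraries where they do the work, as an engineer would, in place of code of your own. Each camera call takes 0.05 s, during which the arm holds its last target. There are 200 camera calls.

### The job

Turn the knob of the small bench press clockwise, notch by notch over its ratchet, until the ram has driven the shaft pin into the housing right to the bottom of its bore: stop when you feel it bottom and the press force has risen to 15 to 20 N, since more than 24 N cracks the housing. Then throw the pawl right back off the ratchet wheel by its thumb post, wind the knob back anticlockwise until the ram is fully back in the press, and let go, leaving the pawl thrown back. Never force the knob back against the engaged pawl, do not push the pin or the ram's nose with the gripper, and leave the tray, screwdriver and carton alone.

Things in the scene. Friction and masses are not known exactly. Their poses are not given: they have to be found in the camera images.
- press: Ratchet press, bolted down: base plate 160 mm (x) by 275 mm (y -195 to +80), 12 mm thick; grey gear case 140 by 140 mm around the origin, top at z 46 mm. Origin: on the knob's upright axis, at table height; frame upright, only yawed. The ram leaves the case's -y side at x +25, z 30 mm and travels to -y; the pawl is on the +y side. 'Press' coordinates below are in this frame.
- wheel (a joint): Turn of ratchet wheel and knob (one piece), rad: 0 = ram fully back at its stop, grows clockwise seen from above, to 2.0. Drives the ram by a rack, 25 mm per rad. Turning free takes 0.06 N m; pressing adds 0.025 N m per newton at the nose. Forward, the teeth slide under the pawl, which drops behind each; backward they lock on it within one tooth. With the pawl off it turns both ways.
- wheel_top (a point): Centre of the steel ratchet wheel's top face, press z 54 mm. Wheel 120 mm across, with 30 saw teeth, 5 mm high (to z 59 mm), on the rim of its top face; one tooth is 0.209 rad, about 5 mm of ram.
- knob (a point): Middle of the black hexagonal knob on the wheel's axis, press z 96 mm, a good TCP height. 36 mm across flats, z 72 to 110 mm, on a neck 24 mm thick. The flats face this frame's x axis and every 60 degrees from it: three ways to grip. The frame turns with the knob; at wheel = 0 its x axis is the press's x. The knob can be let go and gripped anew during the turn: the pawl holds it.
- pawl: Steel gravity pawl. Origin: on its hinge (along y) at press (-50, +54, 65) mm, between two cheeks that end at z 69 mm. Engaged, its arm (48 by 10 mm) points to the press's +x, tilted 0 to 9 degrees down, its end between the teeth. Frame: x along the arm, z along the thumb post. Thrown over, it rests by its weight at 103 degrees, post lying towards the press's -x.
- thumb (a point): Top of the pawl's thumb post, which stands from the hinge 56 mm along the pawl's z (8 mm thick in x, 12 mm wide in y). Between post and knob there is room for shut fingers. Push the post towards the press's -x and it swings down about the hinge, lifting the arm off the teeth; from about 60 degrees on it falls over by itself, before that it falls back in. Takes well under 10 N.
- housing: Black plastic gearbox housing, fixed in the press's nest, 50 (x) by 40 (y) by 36 mm (z), frame parallel to the press, origin in the middle of its underside at press x 25, z 12 mm, y -147 to -154 mm from job to job. On its +y side a boss 24 mm wide, 4 mm high, its face at housing y +24 mm, z 18 mm, with the pin's bore. Cracks when pressed with more than 24 N.
- pin: Steel shaft pin, partly in the bore, pushed in along -y; shank 10 mm, head 20 mm wide, 4 mm thick. Origin: centre of the head's outer (+y) face, at housing y +50 to +46 mm at the start. It takes about 8 N to move and stays where it is left. It bottoms hard on a shoulder deep in the bore, which cannot be seen and whose depth differs: at housing y +42 to +33 mm, the head still clear of the boss.
- nose: Steel nose of the ram, a disc 20 mm wide, 9 mm thick; origin: centre of its pushing (-y) face, at press y -87 mm when the ram is fully back. Sprung on the ram: gives 1 mm per 6 N, no preload, up to 10 mm. At the start it stands at least 3.5 mm clear of the pin.
- tray: Grey plastic parts tray, 140 by 100 by 35 mm, bystander. Origin: centre of the underside.
- driver: Screwdriver lying on the bench, bystander.
- carton: Small cardboard carton, 100 by 140 by 70 mm, bystander. Origin: centre of the underside.

How it is judged:
By the outcome, as a careful person would: the job done as asked, in the order asked, and still so for the second after the job is handed in, with the robot touching nothing.
It also fails if it takes over 70 s, if anything falls off the work surface, if the arm or the gripper's body presses on something with over 40 N, if the wrist force passes 120 N, or if a joint passes its speed limit or range.

## Working session

There is one attempt and no reset: what is moved stays moved. The work goes in short steps, Python scripts to look and compute and a tool call to move; the robot and the scene stay as the last step left them, time stands still between calls to the robot, and variables do not carry over. Pictures are saved under pics/ and viewed, at most 10 in all, crops included, and the job is handed in when it is done.

Besides the shell and the picture viewer there is one more tool, called after ">>>" as name(argument=value, ...) on one line, values as JSON. drive_tool: Moves the arm, as the interface text tells. Its arguments: {"type":"object","properties":{"series":{"type":"array"},"hand":{"type":"number"},"newtons":{"type":"number"}},"required":["series"]}

```bash
mkdir -p pics
cat > h.py <<'E'
import numpy as np,cv2
from bench import r,vision
def snap(n,f):
    c=vision.camera(n); im=c["color"][:,:,::-1]; cv2.imwrite(f,im); np.savez(f[:-4]+".npz",im=im,K=c["intrinsics"],R=c["R"],t=c["t"]); return c
def ray(f,uv,z):
    c=np.load(f[:-4]+".npz"); d=c["R"].T@np.linalg.inv(c["K"])@np.array([*uv,1.]); o=-c["R"].T@c["t"]
    return o+d*(z-o[2])/d[2]
def proj(f,X):
    c=np.load(f[:-4]+".npz"); p=c["K"]@(c["R"]@np.asarray(X,float)+c["t"]); return p[:2]/p[2]
def crop(f,x0,y0,w,h,k,o):
    im=cv2.imread(f)[y0:y0+h,x0:x0+w]; cv2.imwrite(o,cv2.resize(im,None,fx=k,fy=k,interpolation=cv2.INTER_CUBIC))
E
python3 - <<'E'
from h import *
for n in("top","side"):
    c=snap(n,f"pics/{n}0.png"); print(n,np.round(-c["R"].T@c["t"],3),np.round(c["R"],3).tolist(),c["intrinsics"][0,0])
a=cv2.imread("pics/top0.png");b=cv2.imread("pics/side0.png")
print({k:np.round(v,3).tolist() for k,v in r.read_state().items() if k in("time","ee_pos","eef_rot","ft_force","width")})
E
```

```text
top [ 0.543 -0.013  1.201] [[0.013, -1.0, 0.017], [-0.999, -0.013, -0.05], [0.05, -0.017, -0.999]] 401.292037561519
side [ 0.024 -0.61   1.018] [[0.698, -0.716, -0.002], [-0.531, -0.515, -0.673], [0.481, 0.47, -0.74]] 479.4107456595588
{'time': 0.1, 'ee_pos': [0.268, 0.564, 0.241], 'eef_rot': [0.22, 0.976, -0.001, -0.0], 'ft_force': [-0.415, 0.168, 0.278], 'width': 0.087}
```

View pics/top0.png

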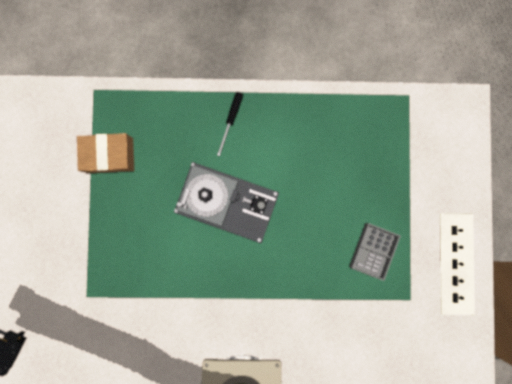

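View pics/side0.png

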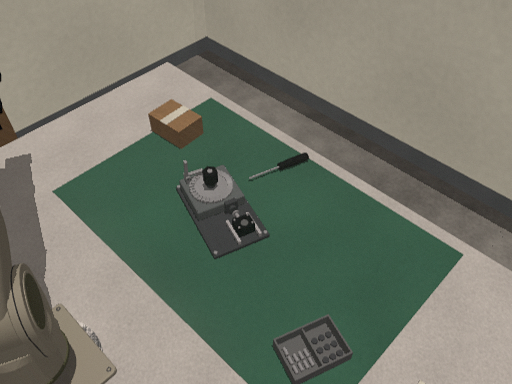

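The top view shows the press with its knob near (205,195), base corners near (193,164), (277,192), (260,242) and (177,212), and the pawl at the left near (181,203). In the side view the knob is at (210,175) and the thumb post at (185,165). The bystanders are well clear. Next I'll enlarge both views.

Run:
```python
from h import *
crop("pics/top0.png",167,155,120,96,5,"/tmp/a.png");crop("pics/side0.png",165,150,120,110,5,"/tmp/b.png")
a=cv2.imread("/tmp/a.png");b=cv2.imread("/tmp/b.png");cv2.imwrite("pics/ta.png",a);cv2.imwrite("pics/sb.png",b)
```

```text
(no output)
```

View pics/ta.png

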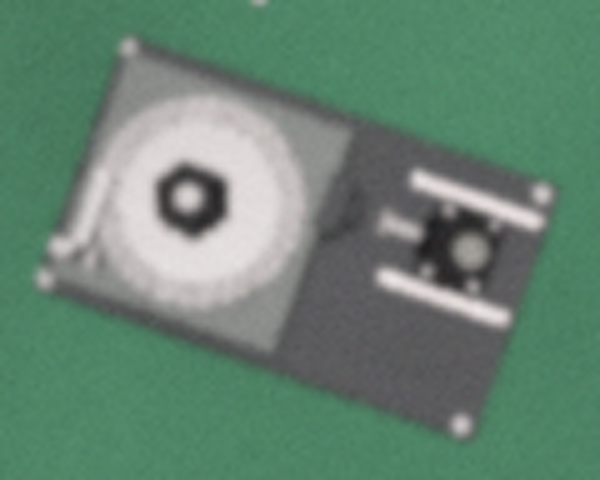

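View pics/sb.png

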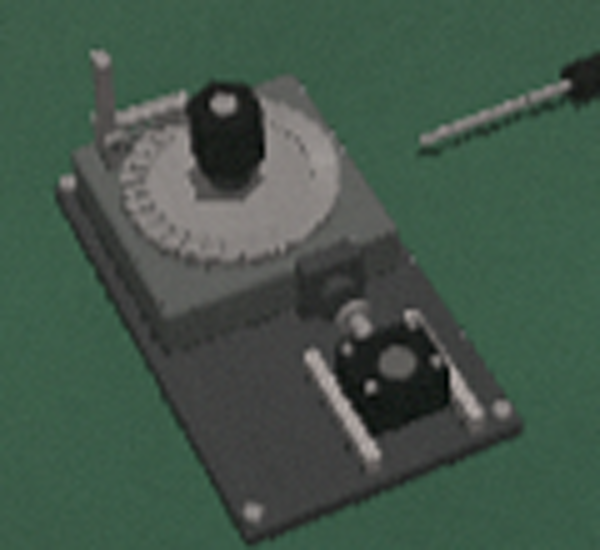

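The enlarged top view shows base screws at about (129,46), (543,193), (461,425) and (45,279), the knob cap at (191,197), and the pawl engaged with its arm tip near (102,175) and post top near (60,245). In the side view the knob cap is at (224,103) and the post top at (100,57). The pin head is at (352,315).

Run:
```python
from h import *
T="pics/top0.png";S="pics/side0.png"
tu=lambda x,y:((x+.5)/5-.5+167,(y+.5)/5-.5+155)
su=lambda x,y:((x+.5)/5-.5+165,(y+.5)/5-.5+150)
for sc in (tu,):
  P=[ray(T,tu(*p),.014) for p in((129,46),(543,193),(461,425),(45,279))]
  for p in P: print(np.round(p,4))
  print([round(np.linalg.norm(P[i]-P[(i+1)%4]),4) for i in range(4)])
  print("yaw",[np.degrees(np.arctan2(*( (d:=P[a]-P[b])[[1,0]]))) for a,b in((0,3),(1,2))],[np.degrees(np.arctan2(-(d:=P[a]-P[b])[0],d[1])) for a,b in((0,1),(3,2))])
  c=sum(P)/4
  y=np.mean([np.arctan2(-(P[a]-P[b])[0],(P[a]-P[b])[1]) for a,b in((0,1),(3,2))])
  print("origin from base",c[:2]+.0575*np.array([-np.sin(y),np.cos(y)]))
print("knob top T",ray(T,tu(191,197),.111),"S",ray(S,su(224,103),.111))
print("thumb T",ray(T,tu(60,245),.12),"S",ray(S,su(100,57),.121))
Q=[ray(S,su(*p),.014) for p in((68,182),(253,512),(502,408))]
for q in Q: print(np.round(q,4))
print("pin head S",ray(S,su(352,315),.03))
```

```text
[0.6838 0.1545 0.014 ]
[ 0.5999 -0.092   0.014 ]
[ 0.4625 -0.045   0.014 ]
[0.5453 0.2011 0.014 ]
[np.float64(0.2604), np.float64(0.1452), np.float64(0.2596), np.float64(0.1462)]
yaw [np.float64(-18.559869134030446), np.float64(-18.86705036792576)] [np.float64(-18.806405335317212), np.float64(-18.59410910315)]
origin from base [0.59129108 0.10913032]
knob top T [0.59049948 0.10560764 0.111     ] S [0.5928107  0.10747602 0.111     ]
thumb T [0.56338308 0.17431608 0.12      ] S [0.56359055 0.17347557 0.121     ]
[0.548  0.2009 0.014 ]
[ 0.4655 -0.0446  0.014 ]
[ 0.6025 -0.0898  0.014 ]
pin head S [0.58300819 0.00284249 0.03      ]
```

>>> drive_tool(series=[[[3.2,-4.5,0],-2.3],[[3.2,-4.5,0],-2.3],[[3.2,-4.5,0],-2.3],[[3.2,-4.5,0],-2.3],[[3.2,-4.5,0],-2.3],[[3.2,-4.5,0],-2.3],[[3.2,-4.5,0],-2.3],[[3.2,-4.5,0],-2.3],[[3.2,-4.5,0],-2.3],[[3.2,-4.5,0],-2.3]], hand=0, newtons=40)

```text
time: 1.35
ee_pos: [0.5884, 0.1133, 0.2411]
eef_rot: [0.41, 0.912, -0.0, -0.0]
ft_force: [0.1, 1.3, 0.1]
width: 0.0868
grip_force: 0.0
```

>>> drive_tool(series=[[[0.3,-0.6,0],-0.3],[[0,0,-2],0],[[0,0,-2],0],[[0,0,-2],0],[[0,0,-2],0],[[0,0,-2],0],[[0,0,-1.5],0],[[0,0,-1.5],0],[[0,0,-1.5],0],[[0,0,0],0]])

```text
time: 2.6
ee_pos: [0.5901, 0.1086, 0.095]
eef_rot: [0.412, 0.911, -0.001, -0.001]
ft_force: [-0.1, -0.4, 0.9]
width: 0.0868
grip_force: 0.0
```

Run:
```python
from h import *
snap("side","pics/side1.png");crop("pics/side1.png",165,130,120,110,5,"pics/s1.png")
s=r.read_state();print(s["time"],s["ee_pos"],s["eef_rot"],s["ft_force"],s["torque"])
```

```text
2.65 [0.5905796  0.10869315 0.09592008] [ 4.12087036e-01  9.11144410e-01 -2.43950831e-04 -2.80553555e-04] [ 0.25746139  0.45870478 -0.45670656] [-0.01828056 -0.04953727 -0.04523503]
```

View pics/s1.png

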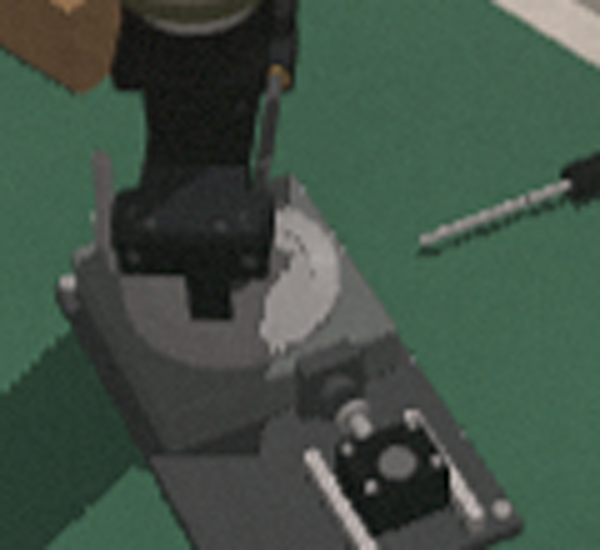

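The gripper straddles the knob (fingertip seen near (210,300)), clear of the post at (100,170). Closing gently.

>>> drive_tool(series=[[[0,0,0],0],[[0,0,0],0],[[0,0,0],0],[[0,0,0],0],[[0,0,0],0],[[0,0,0],0],[[0,0,0],0],[[0,0,0],0],[[0,0,0],0],[[0,0,0],0]], hand=1, newtons=30)

```text
time: 3.9
ee_pos: [0.5908, 0.1088, 0.0963]
eef_rot: [0.412, 0.911, 0.0, 0.0]
ft_force: [0.5, 0.1, -0.5]
width: 0.036
grip_force: 29.6
```

```bash
cat >> h.py <<'E'
def st():
    s=r.read_state();a=s["eef_rot"];y=np.degrees(2*np.arctan2(a[1],a[0]))-90
    print(round(s["time"],2),np.round(s["ee_pos"],4),"yaw",round(y,2),"F",np.round(s["ft_force"],1),"M",np.round(s["torque"],3),"w",round(float(s["width"]),4),"q7",round(s["joint_positions"][6],2))
E
python3 -c "from h import *;st()"
```

```text
3.9 [0.5908 0.1088 0.0963] yaw 41.34 F [ 0.5  0.1 -0.5] M [ 0.072 -0.255  0.112] w 0.036 q7 0.57
```

>>> drive_tool(series=[[[0,0,0],-2],[[0,0,0],-2.5],[[0,0,0],-2.5],[[0,0,0],-2.5],[[0,0,0],-2.5],[[0,0,0],-2.5],[[0,0,0],-2.5],[[0,0,0],-2.5],[[0,0,0],-2.5],[[0,0,0],0]], newtons=50)

```text
time: 5.15
ee_pos: [0.5917, 0.1093, 0.0963]
eef_rot: [0.579, 0.815, 0.001, 0.001]
ft_force: [5.7, 2.7, -5.1]
width: 0.0361
grip_force: 49.5
```

Run:
```python
from h import *
st();snap("side","pics/side2.png");crop("pics/side2.png",215,190,60,50,12,"pics/s2.png")
```

```text
5.15 [0.5917 0.1093 0.0963] yaw 19.22 F [ 5.7  2.7 -5.1] M [ 0.411 -1.25  -0.017] w 0.0361 q7 0.21
```

View pics/s2.png

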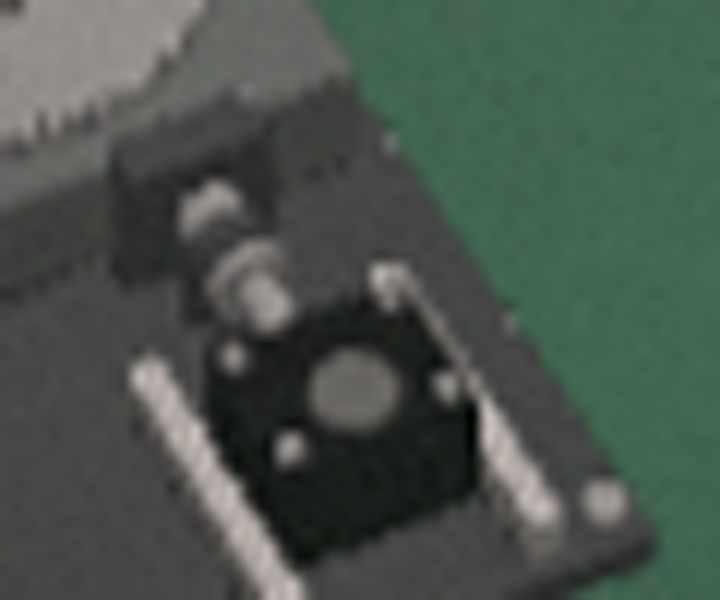

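The nose disc near (205,210) is still clear of the pin head near (245,265). I'll continue and shift slightly to relieve the side force.

>>> drive_tool(series=[[[0.1,0.05,0],-1.2],[[0,0,0],-1.2],[[0,0,0],-1.2],[[0,0,0],-1.2],[[0,0,0],-1.2],[[0,0,0],-1.2],[[0,0,0],-1.2],[[0,0,0],-1.2],[[0,0,0],-0.4],[[0,0,0],0]])

```text
time: 6.45
ee_pos: [0.5922, 0.1094, 0.0963]
eef_rot: [0.647, 0.762, 0.0, 0.0]
ft_force: [6.5, 1.4, -4.5]
width: 0.0362
grip_force: 49.3
```

```bash
python3 -c "
from h import *
st();s=r.read_state();print(np.round(s['joint_torque'],2))"
```

```text
6.45 [0.5922 0.1094 0.0963] yaw 9.31 F [ 6.5  1.4 -4.5] M [ 0.239 -1.176  0.245] w 0.0362 q7 0.05
[  0.56 -60.38   8.07 -32.47   0.1    1.99  -0.3 ]
```

```bash
cat >> h.py <<'E'
def av(n=6):
    A=[];Q=[]
    for i in range(n):
        vision.camera("side");s=r.read_state();A.append([*s["ft_force"],*s["torque"]]);Q.append(s["joint_torque"][6])
    A=np.array(A);print("avg",np.round(A.mean(0),3),"sd",np.round(A.std(0)[[0,5]],3),"tau7",np.round(np.mean(Q),3),np.round(np.std(Q),3))
E
python3 -c "
from h import *
av();st()"
```

```text
avg [ 5.522  1.686 -4.41   0.265 -1.191  0.243] sd [0.323 0.033] tau7 -0.245 0.006
6.75 [0.5922 0.1094 0.0963] yaw 9.31 F [ 5.2  1.4 -3.7] M [ 0.243 -1.237  0.261] w 0.0359 q7 0.05
```

>>> drive_tool(series=[[[0.05,0,0],-0.6],[[0,0,0],-0.6],[[0,0,0],-0.6],[[0,0,0],-0.6],[[0,0,0],-0.6],[[0,0,0],-0.6],[[0,0,0],-0.4],[[0,0,0],0],[[0,0,0],0],[[0,0,0],0]])

```text
time: 8.0
ee_pos: [0.5924, 0.1094, 0.0963]
eef_rot: [0.674, 0.739, 0.0, 0.0]
ft_force: [4.5, 2.9, -3.2]
width: 0.0358
grip_force: 49.3
```

```bash
python3 -c "
from h import *
av(4);st()"
```

```text
avg [ 4.676  2.611 -2.971  0.564 -0.964  0.217] sd [0.403 0.018] tau7 -0.236 0.0
8.2 [0.5924 0.1094 0.0963] yaw 5.32 F [ 4.3  2.7 -2.5] M [ 0.536 -0.941  0.196] w 0.036 q7 -0.02
```

>>> drive_tool(series=[[[0,0,0],-0.5],[[0,0,0],-0.5],[[0,0,0],-0.5],[[0,0,0],-0.5],[[0,0,0],-0.5],[[0,0,0],-0.5],[[0,0,0],-0.5],[[0,0,0],0],[[0,0,0],0],[[0,0,0],0]])

```text
time: 9.45
ee_pos: [0.5925, 0.1094, 0.0963]
eef_rot: [0.696, 0.718, 0.0, 0.0]
ft_force: [5.4, 3.0, -4.5]
width: 0.0358
grip_force: 49.3
```

```bash
python3 -c "
from h import *
av(2);st()"
```

```text
avg [ 4.879  3.206 -3.753  0.521 -1.119  0.211] sd [0.03  0.027] tau7 -0.224 0.0
9.55 [0.5925 0.1094 0.0963] yaw 1.82 F [ 4.8  3.6 -3.8] M [ 0.54  -1.138  0.239] w 0.0361 q7 -0.08
```

>>> drive_tool(series=[[[0,0,0],-0.5],[[0,0,0],-0.5],[[0,0,0],-0.5],[[0,0,0],-0.5],[[0,0,0],-0.5],[[0,0,0],-0.5],[[0,0,0],-0.5],[[0,0,0],0],[[0,0,0],0],[[0,0,0],0]])

```text
time: 10.8
ee_pos: [0.5927, 0.1094, 0.0963]
eef_rot: [0.717, 0.697, 0.0, 0.0]
ft_force: [6.0, 3.8, -4.7]
width: 0.036
grip_force: 49.3
```

```bash
python3 -c "
from h import *
av(2);st()"
```

```text
avg [ 5.907  2.377 -4.306  0.518 -1.269  0.221] sd [0.111 0.02 ] tau7 -0.237 0.0
10.9 [0.5927 0.1094 0.0963] yaw -1.68 F [ 6.   2.5 -4.2] M [ 0.529 -1.241  0.201] w 0.0358 q7 -0.13
```

>>> drive_tool(series=[[[0.05,0,0],-0.5],[[0,0,0],-0.5],[[0,0,0],-0.5],[[0,0,0],-0.5],[[0,0,0],-0.5],[[0,0,0],-0.5],[[0,0,0],-0.5],[[0,0,0],0],[[0,0,0],0],[[0,0,0],0]])

```text
time: 12.15
ee_pos: [0.5929, 0.1094, 0.0963]
eef_rot: [0.738, 0.674, 0.0, 0.0]
ft_force: [3.7, 2.9, -3.0]
width: 0.0361
grip_force: 49.4
```

```bash
python3 -c "
from h import *
av(2);st()"
```

```text
avg [ 4.122  3.059 -2.636  0.631 -0.932  0.229] sd [0.164 0.036] tau7 -0.229 0.0
12.25 [0.5929 0.1094 0.0963] yaw -5.19 F [ 4.   3.3 -3. ] M [ 0.644 -0.898  0.193] w 0.0361 q7 -0.19
```

>>> drive_tool(series=[[[0,0,0],-0.5],[[0,0,0],-0.5],[[0,0,0],-0.5],[[0,0,0],-0.5],[[0,0,0],-0.5],[[0,0,0],-0.5],[[0,0,0],-0.5],[[0,0,0],0],[[0,0,0],0],[[0,0,0],0]])

```text
time: 13.5
ee_pos: [0.593, 0.1093, 0.0963]
eef_rot: [0.759, 0.651, 0.0, 0.0]
ft_force: [5.0, 3.6, -3.6]
width: 0.036
grip_force: 49.4
```

```bash
python3 -c "
from h import *
av(2);st()"
```

```text
avg [ 5.366  2.777 -3.007  0.633 -1.074  0.228] sd [0.601 0.003] tau7 -0.229 0.0
13.6 [0.593  0.1093 0.0963] yaw -8.69 F [ 4.8  2.6 -3.6] M [ 0.639 -1.103  0.231] w 0.036 q7 -0.25
```

>>> drive_tool(series=[[[0,0,0],-0.5],[[0,0,0],-0.5],[[0,0,0],-0.5],[[0,0,0],-0.5],[[0,0,0],-0.5],[[0,0,0],-0.5],[[0,0,0],-0.5],[[0,0,0],0],[[0,0,0],0],[[0,0,0],0]])

```text
time: 14.85
ee_pos: [0.5932, 0.1093, 0.0963]
eef_rot: [0.778, 0.628, 0.0, 0.0]
ft_force: [5.8, 3.2, -4.4]
width: 0.0357
grip_force: 49.4
```

```bash
python3 -c "
from h import *
av(2);st()"
```

```text
avg [ 6.099  2.725 -3.471  0.599 -1.253  0.184] sd [0.03  0.049] tau7 -0.224 0.0
14.95 [0.5932 0.1093 0.0963] yaw -12.19 F [ 6.1  2.7 -3.7] M [ 0.574 -1.304  0.233] w 0.0359 q7 -0.3
```

>>> drive_tool(series=[[[0.05,0,0],-0.5],[[0,0,0],-0.5],[[0,0,0],-0.5],[[0,0,0],-0.5],[[0,0,0],-0.5],[[0,0,0],-0.5],[[0,0,0],-0.5],[[0,0,0],0],[[0,0,0],0],[[0,0,0],0]])

```text
time: 16.2
ee_pos: [0.5934, 0.1092, 0.0963]
eef_rot: [0.797, 0.604, 0.0, 0.0]
ft_force: [4.1, 3.5, -3.2]
width: 0.0354
grip_force: 49.3
```

```bash
python3 -c "
from h import *
av(2);st()"
```

```text
avg [ 4.392  2.817 -2.175  0.587 -0.923  0.383] sd [0.161 0.048] tau7 -0.353 0.0
16.3 [0.5934 0.1092 0.0963] yaw -15.67 F [ 4.2  2.6 -2.4] M [ 0.573 -0.932  0.432] w 0.0359 q7 -0.36
```

>>> drive_tool(series=[[[0,0,0],-0.3],[[0,0,0],-0.3],[[0,0,0],-0.3],[[0,0,0],-0.3],[[0,0,0],0],[[0,0,0],0],[[0,0,0],0],[[0,0,0],0],[[0,0,0],0],[[0,0,0],0]])

```text
time: 17.55
ee_pos: [0.5934, 0.1092, 0.0963]
eef_rot: [0.803, 0.596, 0.0, 0.0]
ft_force: [3.6, 2.2, -2.3]
width: 0.0358
grip_force: 49.2
```

```bash
python3 -c "
from h import *
av(4);st()"
```

```text
avg [ 4.61   2.753 -2.781  0.549 -0.935  0.459] sd [0.447 0.028] tau7 -0.464 0.0
17.75 [0.5934 0.1092 0.0963] yaw -16.86 F [ 5.4  3.3 -2.5] M [ 0.551 -0.927  0.444] w 0.036 q7 -0.38
```

The torque sat at a plateau of about 0.23 N·m (pin sliding, about 8 N). It then rose steeply to 0.46 N·m, which is about 16–17 N at the nose, so the pin has bottomed. Now I let go and lift.

>>> drive_tool(series=[[[0,0,0],0],[[0,0,0],0],[[0,0,0],0],[[0,0,0],0],[[0,0,0],0],[[0,0,1],0],[[0,0,1.5],0],[[0,0,1.5],0],[[0,0,1.5],0],[[0,0,1.5],0]], hand=0)

```text
time: 19.0
ee_pos: [0.5934, 0.1093, 0.1676]
eef_rot: [0.803, 0.596, 0.0, 0.0]
ft_force: [0.4, -0.5, 0.6]
width: 0.0867
grip_force: 0.0
```

>>> drive_tool(series=[[[-0.1,0.6,0],8.8],[[-0.1,0.6,0],8.8],[[-0.1,0.6,0],8.8],[[-0.1,0.6,0],8.8],[[-0.1,0.6,0],8.8],[[-0.1,0.6,0],8.8],[[-0.1,0.6,0],8.8],[[-0.1,0.6,0],8.8],[[-0.1,0.6,0],8.8],[[-0.1,0.6,0],8.8]], hand=1, newtons=20)

```text
time: 20.25
ee_pos: [0.5833, 0.1694, 0.1669]
eef_rot: [0.162, 0.987, 0.0, 0.0]
ft_force: [0.7, 0.7, 0.3]
width: 0.0017
grip_force: 0.0
```

Run:
```python
from h import *
st();snap("side","pics/side3.png");crop("pics/side3.png",165,140,120,110,5,"pics/s3.png")
```

```text
20.25 [0.5833 0.1694 0.1669] yaw 71.41 F [0.7 0.7 0.3] M [0.021 0.002 0.021] w 0.0017 q7 0.96
```

View pics/s3.png

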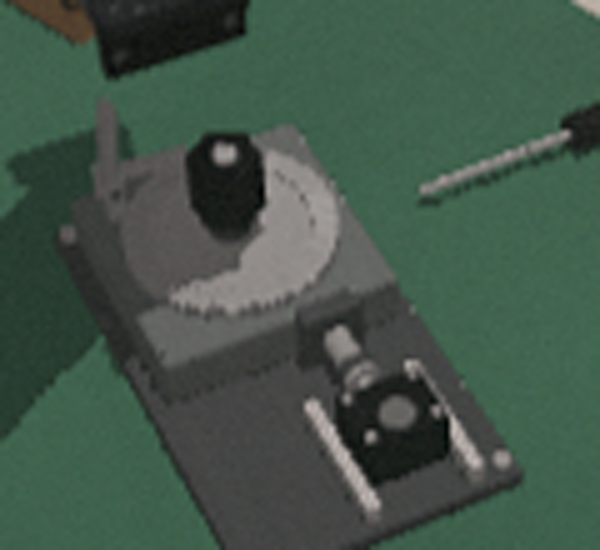

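The nose at about (360,375) has driven the pin in and the ram is out. The pawl is engaged, with its post top at (104,102), and the knob is free. Next I descend between post and knob.

>>> drive_tool(series=[[[0.4,-0.2,0],0],[[0,0,-0.8],0],[[0,0,-0.8],0],[[0,0,-0.8],0],[[0,0,-0.8],0],[[0,0,-0.8],0],[[0,0,-0.8],0],[[0,0,-0.8],0],[[0,0,-0.2],0],[[0,0,0],0]])

```text
time: 21.55
ee_pos: [0.5873, 0.1672, 0.1082]
eef_rot: [0.164, 0.986, 0.0, -0.0]
ft_force: [0.3, -0.5, 0.0]
width: 0.0002
grip_force: 0.0
```

>>> drive_tool(series=[[[-0.58,0.2,0],0],[[-0.58,0.2,0],0],[[-0.58,0.2,0],0],[[-0.58,0.2,0],0],[[-0.58,0.2,0],0],[[-0.58,0.2,0],0],[[-0.58,0.2,0],0],[[-0.58,0.2,0],0],[[-0.58,0.2,0],0],[[-0.58,0.2,0],0]])

```text
time: 22.8
ee_pos: [0.5289, 0.1874, 0.1083]
eef_rot: [0.164, 0.986, 0.0, 0.0]
ft_force: [0.0, 0.5, -0.5]
width: 0.0005
grip_force: 0.0
```

>>> drive_tool(series=[[[-0.5,0.17,0],0],[[-0.5,0.17,0],0],[[0,0,0],0],[[0,0,0],0],[[0,0,1.2],0],[[0,0,1.2],0],[[0,0,1.2],0],[[0,0,1.2],0],[[0,0,1.2],0],[[0,0,0],0]])

```text
time: 24.05
ee_pos: [0.5198, 0.1909, 0.1694]
eef_rot: [0.164, 0.986, 0.001, 0.001]
ft_force: [0.7, 0.5, -2.0]
width: 0.0006
grip_force: 0.0
```

Run:
```python
from h import *
st();snap("side","pics/side4.png");snap("top","pics/top4.png")
crop("pics/side4.png",165,140,80,80,5,"/tmp/a.png");crop("pics/top4.png",167,155,80,80,5,"/tmp/b.png")
cv2.imwrite("pics/c4.png",np.hstack([cv2.imread("/tmp/a.png"),cv2.imread("/tmp/b.png")]))
```

```text
24.05 [0.5198 0.1909 0.1694] yaw 71.13 F [ 0.7  0.5 -2. ] M [ 0.009 -0.011 -0.085] w 0.0006 q7 0.85
```

View pics/c4.png

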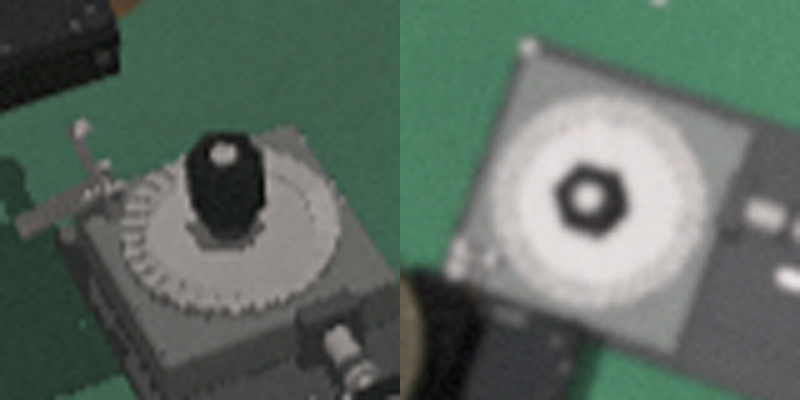

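The post now lies over towards -x, with its end near (20,225) in the left panel. The arm stands upright, top near (80,128), so the pawl is thrown back. I'll go back over the knob and grip it at the sprung-back angle.

>>> drive_tool(series=[[[0.73,-0.82,0],-8.3],[[0.73,-0.82,0],-8.3],[[0.73,-0.82,0],-8.3],[[0.73,-0.82,0],-8.3],[[0.73,-0.82,0],-8.3],[[0.73,-0.82,0],-8.3],[[0.73,-0.82,0],-8.3],[[0.73,-0.82,0],-8.3],[[0.73,-0.82,0],-8.3],[[0.73,-0.82,0],-8.3]], hand=0)

```text
time: 25.4
ee_pos: [0.5921, 0.1083, 0.1675]
eef_rot: [0.778, 0.628, -0.001, -0.0]
ft_force: [-1.4, 0.4, 0.8]
width: 0.0854
grip_force: 0.0
```

>>> drive_tool(series=[[[0,0,0],0],[[0,0,-1],0],[[0,0,-1],0],[[0,0,-1],0],[[0,0,-1],0],[[0,0,-1],0],[[0,0,-1],0],[[0,0,-1],0],[[0,0,-0.3],0],[[0,0,0],0]])

```text
time: 26.65
ee_pos: [0.5923, 0.1086, 0.0952]
eef_rot: [0.776, 0.63, -0.0, 0.0]
ft_force: [0.2, -0.1, -0.4]
width: 0.0868
grip_force: 0.0
```

>>> drive_tool(series=[[[0,0,0],0],[[0,0,0],0],[[0,0,0],0],[[0,0,0],0],[[0,0,0],0],[[0,0,0],0],[[0,0,0],0],[[0,0,0],0],[[0,0,0],0],[[0,0,0],0]], hand=1, newtons=40)

```text
time: 27.9
ee_pos: [0.5929, 0.1086, 0.0954]
eef_rot: [0.776, 0.63, 0.001, 0.001]
ft_force: [5.5, -1.2, -3.1]
width: 0.0362
grip_force: 39.7
```

```bash
python3 -c "
from h import *
av(2);st()"
```

```text
avg [ 4.967 -0.368 -3.129 -0.125 -0.763  0.027] sd [0.193 0.03 ] tau7 -0.019 0.0
28.0 [0.5929 0.1086 0.0953] yaw -11.87 F [ 4.8 -0.1 -2.9] M [-0.127 -0.775  0.057] w 0.0358 q7 -0.31
```

>>> drive_tool(series=[[[0.05,0,0],3],[[0,0,0],5],[[0,0,0],5],[[0,0,0],5],[[0,0,0],5],[[0,0,0],5],[[0,0,0],5],[[0,0,0],5],[[0,0,0],4],[[0,0,0],3]])

```text
time: 29.25
ee_pos: [0.5917, 0.1084, 0.0953]
eef_rot: [0.475, 0.88, -0.001, -0.001]
ft_force: [-5.3, -1.8, 4.9]
width: 0.036
grip_force: 39.7
```

>>> drive_tool(series=[[[0,0,0],2],[[0,0,0],2],[[0,0,0],1.5],[[0,0,0],0.7],[[0,0,0],0.4],[[0,0,0],0.3],[[0,0,0],0.3],[[0,0,0],0],[[0,0,0],0],[[0,0,0],0]])

```text
time: 30.5
ee_pos: [0.5915, 0.1082, 0.0953]
eef_rot: [0.42, 0.907, -0.001, -0.001]
ft_force: [-6.6, -1.7, 5.9]
width: 0.0357
grip_force: 39.7
```

```bash
python3 -c "
from h import *
av(2);st()"
```

```text
avg [-6.933 -1.779  5.704 -0.444  1.462 -0.024] sd [0.22  0.016] tau7 0.028 0.0
30.6 [0.5915 0.1082 0.0953] yaw 40.31 F [-6.7 -1.5  5.8] M [-0.446  1.466 -0.007] w 0.0356 q7 0.54
```

>>> drive_tool(series=[[[-0.1,0,0],0.2],[[0,0,0],0.2],[[0,0,0],0.2],[[0,0,0],0.2],[[0,0,0],0.2],[[0,0,0],0.2],[[0,0,0],0.2],[[0,0,0],0],[[0,0,0],0],[[0,0,0],0]])

```text
time: 31.85
ee_pos: [0.5914, 0.1082, 0.0953]
eef_rot: [0.409, 0.913, -0.0, -0.0]
ft_force: [-5.0, -3.0, 5.2]
width: 0.0355
grip_force: 39.7
```

```bash
python3 -c "
from h import *
av(2);st()"
```

```text
avg [-5.16  -3.654  4.698 -0.78   1.123 -0.023] sd [0.329 0.013] tau7 0.041 0.0
31.95 [0.5914 0.1082 0.0953] yaw 41.72 F [-4.8 -4.6  5. ] M [-0.757  1.111 -0.01 ] w 0.0358 q7 0.57
```

>>> drive_tool(series=[[[-0.05,-0.05,0],0.2],[[0,0,0],0.2],[[0,0,0],0.2],[[0,0,0],0.2],[[0,0,0],0.2],[[0,0,0],0.2],[[0,0,0],0],[[0,0,0],0],[[0,0,0],0],[[0,0,0],0]])

```text
time: 33.2
ee_pos: [0.5913, 0.1081, 0.0953]
eef_rot: [0.399, 0.917, 0.0, 0.0]
ft_force: [-1.5, -1.9, 2.8]
width: 0.0356
grip_force: 39.8
```

```bash
python3 -c "
from h import *
av(2);st()"
```

```text
avg [-1.354 -1.708  2.923 -0.585  0.463 -0.229] sd [0.487 0.026] tau7 0.23 0.0
33.3 [0.5913 0.1082 0.0953] yaw 42.93 F [-1.8 -1.5  3.3] M [-0.594  0.452 -0.254] w 0.0356 q7 0.59
```

The stop is felt: torque rose from 0.04 to 0.23 N·m. Letting go and lifting.

>>> drive_tool(series=[[[0,0,0],0],[[0,0,0],0],[[0,0,0],0],[[0,0,0],0],[[0,0,0],0],[[0,0,1],0],[[0,0,2],0],[[0,0,2],0],[[0,0,2],0],[[0,0,2],0]], hand=0)

```text
time: 34.55
ee_pos: [0.5914, 0.1081, 0.1868]
eef_rot: [0.399, 0.917, 0.0, 0.0]
ft_force: [-0.3, -0.3, -0.4]
width: 0.0871
grip_force: 0.0
```

>>> drive_tool(series=[[[0,0,1],0],[[0,0,1],0],[[0,0,1],0],[[0,0,1],0],[[0,0,1],0],[[0,0,1],0],[[0,0,1],0],[[0,0,1],0],[[0,0,0],0],[[0,0,0],0]])

```text
time: 35.8
ee_pos: [0.5912, 0.1081, 0.265]
eef_rot: [0.399, 0.917, -0.0, -0.0]
ft_force: [0.3, 0.7, 0.2]
width: 0.0868
grip_force: 0.0
```

Run:
```python
from h import *
st();snap("side","pics/side5.png");crop("pics/side5.png",165,140,120,110,5,"pics/s5.png")
```

```text
35.8 [0.5912 0.1081 0.265 ] yaw 42.93 F [0.3 0.7 0.2] M [-0.023 -0.003  0.   ] w 0.0868 q7 0.55
```

View pics/s5.png

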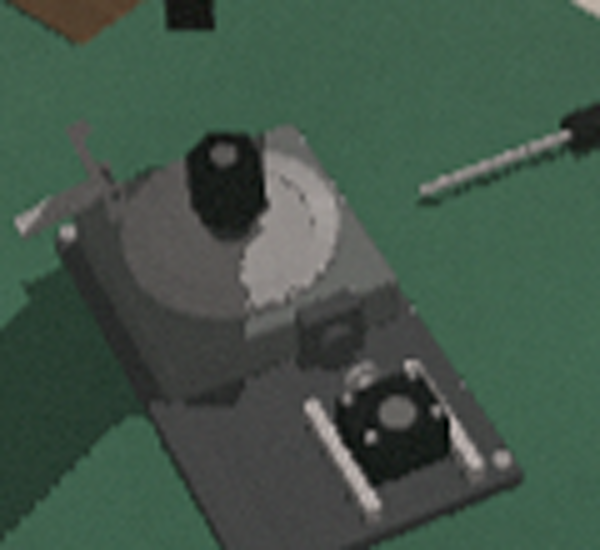

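The ram is fully back in the case (335,340), the pin head sits close to the housing (360,377), and the pawl lies thrown back (20,225). The gripper is clear of everything, so I'm handing in.

```bash
python3 -c "
from h import *
print(r.close_job())"
```

```text
the job is handed in; nothing more can be done
None
```

I pressed the pin to the bottom of its bore at about 16–17 N (estimated from wrist torque), threw the pawl back, wound the ram fully back to its stop, and let go. I handed the job in at about 36 s; no verdict came back.

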